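Unhook the hold-down bar of a pressure pan

TASK

The hold-down bar lying across the lid of the pressure pan is caught by its nose under a barbed hook. Push the bar towards the hook until it will go no further, press its tail down so that the nose rises and tips up over the barb, draw the bar back over the barb right to its stop, and let the nose down gently so that the bar lies flat on the lid ridges. Do not force the bar or let it drop, and leave the other things on the bench alone.

Things in the scene. Friction and masses are not known exactly. Their poses are not given: they have to be found in the camera images.
- pan: steel pressure pan bolted to the bench, 140 x 130 mm, its lid 150 x 140 mm with the top 78 mm above the bench and its front edge at x = -75 mm. Origin: centre of the underside, on the bench; x points from the bar's tail side to the hook, z up. A flat rear ridge in two halves lies across the lid at x = 14 to 22 mm, top 86 mm above the bench. The bench in front of the pan is clear
- ridge (a point): middle of the top of the round front ridge (radius 6 mm, along the pan's y) on which the bar rocks: 64 mm before the pan's centre, 86 mm above the bench. Upright cheeks at its ends guide the bar: inner faces 34 mm either side of the middle, tops 108 mm above the bench
- slot (a point): lid top, mid-range of the barbed hook's place. The hook's post (8 mm thick along the pan's x, 16 mm wide) is clamped up to 6 mm before or behind this point: not reported, find it by touch. The head reaches 20 mm past the post's far (+x) face, its tip turned down; top of the head 110 mm above the bench, underside of the tip 96 mm
- bar: loose flat metal hold-down bar, 214 x 60 mm, 8 mm thick, 0.32 to 0.48 kg, nose-heavy, lying level on both ridges. Origin: underside, mid-length; x to the nose, z up. A low steel weight, 34 mm long, 60 wide, 14 high, sits on top at x = 25 to 59 mm. Sliding it takes up to 6 N; pushing it with over 28 N is forcing it. Tipped nose-up by 0.33 rad the rung clears the barb top by about 10 mm
- nose (a point): middle of the nose's 12 mm long end rung, underside, 101 mm from the bar's origin. Before it a window 32 mm long, 24 wide, around the post. At the start the rung is 0 to 14 mm behind the post, under the barb. Pushed 10 to 24 mm to +x, the window's near edge meets the post (firm, felt); only there, or up to 2 mm short of it, can the rung rise past the barb tip
- pocket (a point): middle of the tail pocket's floor (top face of the bar), 84.5 mm behind the bar's origin, 8 mm above its underside. The pocket is 35 mm long, open above and at the sides, between two upright walls across the bar, 5 mm thick and 14 mm high above the floor: push, press and drag here. Pressing the tail down takes 5 to 18 N
- lug (a point): underside of a lug 6 mm long and 5 mm deep under the bar, 28 mm ahead of its origin. It meets the front ridge when the bar is drawn fully back: that is the stop (firm, felt), with the bar's origin about 83 mm before the pan's centre. At the stop, let down, the bar lies level on both ridges
- jar: brown glass jar, 56 mm across, 85 mm tall, standing beside the pan; origin under its centre; a bystander
- wrench: steel wrench 150 mm long lying beside the pan; a bystander
- reagent: brown reagent bottle 170 mm tall, left; a bystander
- flask_bottle: grey drinking bottle 200 mm tall, left; a bystander
- beaker: glass beaker 95 mm tall, right; a bystander
- flask: glass conical flask 130 mm tall, left; a bystander
Mind the look-alikes: they are no part of the job. Several things have the shape of the bar; the one meant has the colours described above.

How it is judged (in metres and radians):
On the way:
1. the bar's nose is tipped up higher than the barb (z of nose in the frame of pan above 0.112 m and angle between bar's own z axis and vertical above 0.15 rad), for 0.1 s.
At the end, for the whole second after the job is handed in: the bar is off the hook, drawn back to within 6 mm of its stop, and lies flat and still on both lid ridges: the middle of its end rung is 10 to 24 mm along the pan's x (18 mm at the stop), within 20 mm of the middle, 82 to 90 mm above the bench; the bar is level within 0.05 rad (x of nose in the frame of pan between 0.01 and 0.024 m and y of nose in the frame of pan between -0.02 and 0.02 m and z of nose in the frame of pan between 0.082 and 0.09 m and angle between bar's own z axis and vertical below 0.05 rad and linear speed of bar below 0.02 m/s); the robot touches nothing.
It fails at once if the bar is forced: the fingers push on it with more than 28 N (contact force between the fingers and bar above 28 N).
It fails at once if the bar is let fall or flung: it turns faster than 2.5 rad/s (angular speed of bar above 2.5 rad/s).
It fails at once if a bystander is moved by more than 30 mm (distance of any of jar, wrench, reagent, flask_bottle, beaker, flask from where it was at the start of the episode above 0.03 m).
It also fails if it takes over 48 s, if anything falls off the work surface, if the arm or the gripper's body presses on something with over 40 N, if the wrist force passes 120 N, or if a joint passes its speed limit or range.

ROBOT

A 6-joint arm with a two-finger parallel gripper is mounted at the origin on the work surface. World frame = base frame: x ahead of the robot, y to its left, z up, the work surface at z = 0. Lengths are in mm, angles in rad, forces in N, time in s.
With the tool pointing down it reaches from about 275 to 850 mm from the base axis. Payload 19 kg.
Tool frame: the origin (TCP) lies at the very end of the fingers, on their centre line; the grasp point (between the pads) lies 19 mm behind it; z points along the fingers, y is the direction in which the jaws open and shut (so a half turn about z gives the same grasp; the last joint's range is limited). The gripper opens to 85 mm and grips with 20 to 120 N. Pads are 22 mm wide; open, the fingers measure 114 mm over their backs; the gripper's body (76 mm by 85 mm) begins 54 mm behind the grasp point. The pads swing forward as they close: fully open they stand 13 mm farther back than shut.
Start: joints at [1.096, 0.15, 1.437, -0, 1.554, -0.134], TCP at [192.191, 541.897, 231.267] pointing down, gripper open.
Joint ranges: [-2.8, 2.8], [-0.68, 2.1], [0.12, 2.68], [-1.39, 4.53], [0.16, 2.79], [-2.81, 2.81]. Speed limits (rad/s): [1.89, 1.89, 2.22, 3.01, 3.01, 3.01].

INTERFACE

Orientations are given as a unit quaternion [x, y, z, w].
In Python, from rig import get_obs, eyes, r gives the robot as it stands.
- The arm moves only by the tool apply_moves, never from a script. Its argument "plan" is a list of rows, each a list of 6 numbers: the shift along the tool's x, y, z in units of 50 cm (1.0 is 50 cm), then the turn, a rotation vector about the tool's x, y, z in units of pi rad (1.0 is pi rad). In form: [[x, y, z, ax, ay, az], ...]. A call has 1 to 8 rows; each row is the pose to reach, as a shift and turn from the pose commanded when the call began, along the tool's axes at that moment, turning the shorter way round; what a row does not reach only later rows make up. A row lasts 1/12 s, in which the tool goes at most 41.7 mm and 7.16 degrees, less where a joint would pass 70% of its speed; a pose out of reach is approached as far as the arm can. A call with a number of a shift or a turn outside -1 to 1 is refused whole. A call with a gripper value outside its range is refused whole. "grip" is the opening, from 0 (shut) to 1 (fully open), set as the call begins (left out, the last holds). The fingers move at their own pace and stop on an object; the grip force is fixed at half the most. Time passes only in rows, so rows that repeat a pose let the fingers close. It gives the time, the measured TCP pose, the force and the opening at its end, in the units of the state.
- get_obs(): the state, without advancing time (a new reading comes with each control period).
- eyes.read_camera(name): name is "scene" or "top"; returns a dict with "img" (480x640x3 uint8, blue, green, red), "fov_y" (degrees; the focal length in pixels is half the picture's height over the tangent of half this angle, whatever the lens; pixels are square), "cx", "cy" (the principal point, pixels), "rvec" (rotation vector, rad) and "tvec" (3), from world to camera coordinates, as OpenCV has them. Camera axes: x right, y down, z forward; pixel columns grow to the right and rows downward; lengths in mm; the calibration is good to about 2 mm. A picture is of the moment at which its call begins. There is no depth.
- r.job_done(): hands the job in, once; it reports no verdict.
The state is a dict: "time_s": time; "joint_positions": joint angles; "joint_velocities": joint speeds; "tau": joint torques, N m; "position": TCP position; "orientation": TCP orientation; "force": force on the tool from outside, world axes, zero at the start; "wrist_torque": the same for the moment, N m; "opening": finger opening in mm.
Only numpy, scipy, OpenCV 4.12 (cv2) and the standard library are available. Lean on these libraries where they do the work, as an engineer would, in place of code of your own. Each camera call takes 0.05 s, during which the arm holds its last target. There are 200 camera calls.

## Working session

There is one attempt and no reset: what is moved stays moved. The work goes in short steps, Python scripts to look and compute and a tool call to move; the robot and the scene stay as the last step left them, time stands still between calls to the robot, and variables do not carry over. Pictures are saved under pics/ and viewed, about 8 in all and at most 12, crops included, and the job is handed in when it is done.

Besides the shell and the picture viewer there is one more tool, called after "Request:" as name(argument=value, ...), one argument or row to a line, values as JSON. apply_moves: Moves the arm, as the interface text tells. Its arguments: {"type":"object","properties":{"plan":{"type":"array","items":{"type":"array","items":{"type":"number"}}},"grip":{"type":"number"}},"required":["plan"]}

```bash
ls; mkdir -p pics
python3 - <<'E'
from rig import get_obs, eyes, r
import cv2
o=get_obs(); print(o)
for n in("scene","top"):
    c=eyes.read_camera(n); cv2.imwrite(f"pics/{n}0.png",c["img"]); print({k:v for k,v in c.items() if k!="img"})
E
```

```text
pics
{'time_s': 0.0, 'joint_positions': array([ 1.09605756e+00,  1.51017269e-01,  1.43801140e+00, -2.58567936e-05,
        1.55381030e+00, -1.33997933e-01]), 'joint_velocities': array([-0.00074351,  0.00045615, -0.00172804, -0.00024861,  0.00158374,
       -0.00067305]), 'tau': array([ 8.13287279e-04, -7.13049960e+01, -5.70857871e+01, -2.43960640e-04,
        8.99319275e-03,  1.82706245e-06]), 'position': array([192.07028261, 541.71514406, 230.66742841]), 'orientation': array([ 1.69547158e-01,  9.85521878e-01, -5.98388492e-04, -1.74422085e-04]), 'force': array([ 0.91649409, -0.66270925, -0.17659569]), 'wrist_torque': array([-0.02642159, -0.00759392,  0.00323669]), 'opening': 85.13642145711783}
{'fov_y': 46.95851408688864, 'cx': 320.3465356522038, 'cy': 245.18725595603465, 'rvec': array([ 1.71130558,  1.91179815, -0.70409652]), 'tvec': array([  34.08938191, -322.57127489, 1741.13384324])}
{'fov_y': 52.763794753098054, 'cx': 321.603793969974, 'cy': 242.80901987536026, 'rvec': array([ 2.20665647, -2.00542662,  0.21168875]), 'tvec': array([ -28.66914175,  550.28437574, 1078.53253635])}
```

View pics/scene0.png

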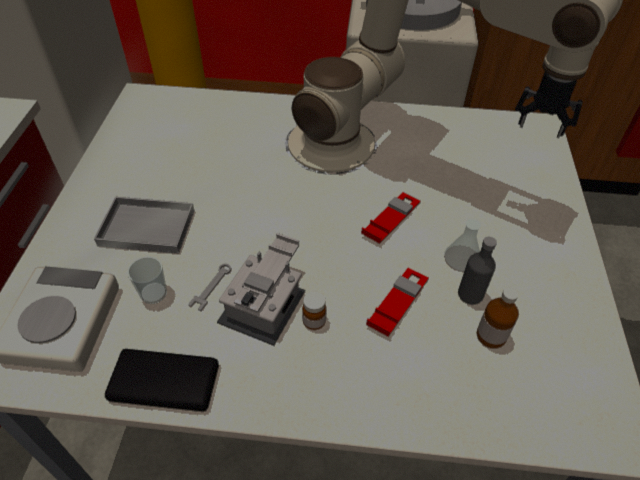

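View pics/top0.png

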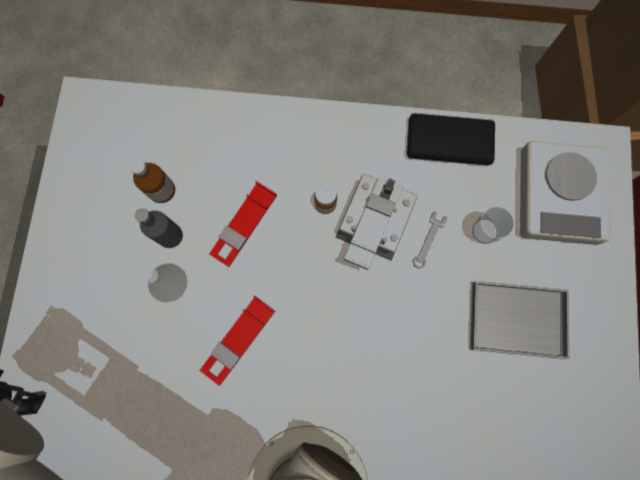

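The pan with the grey bar is at about (378,220) in the top view, hook at (388,188), tail at (358,260), pointing to the robot. The red bars are look-alikes. I'll enlarge both views.

Run:
```python
import cv2,numpy as np
a=cv2.imread("pics/top0.png")[165:275,320:430]; b=cv2.imread("pics/scene0.png")[225:345,210:310]
a=cv2.resize(a,(400,400)if 0 else (396*1,396),interpolation=cv2.INTER_CUBIC)
a=cv2.resize(cv2.imread("pics/top0.png")[168:273,330:425],None,fx=4.2,fy=4.2,interpolation=cv2.INTER_CUBIC)
b=cv2.resize(cv2.imread("pics/scene0.png")[230:335,220:310],None,fx=4.2,fy=4.2,interpolation=cv2.INTER_CUBIC)
cv2.imwrite("pics/crop0.png",np.hstack([a,b])); print(a.shape,b.shape)
```

```text
(441, 399, 3) (441, 378, 3)
```

View pics/crop0.png

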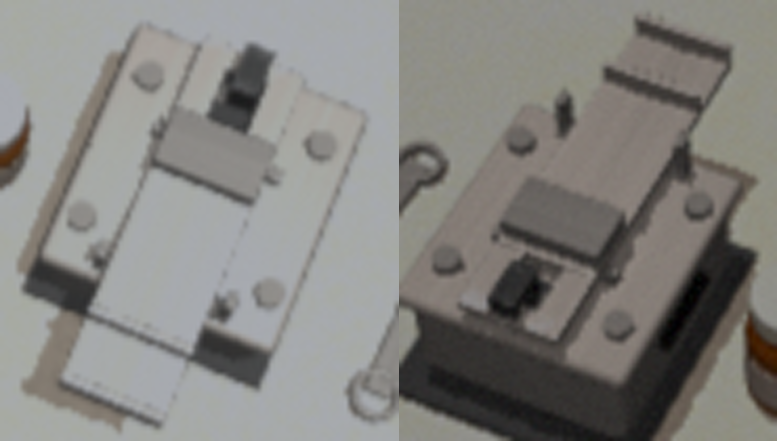

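```bash
cat > h.py <<'E'
import numpy as np,cv2,json
from scipy.spatial.transform import Rotation as R
from scipy.optimize import least_squares
def cam(eyes,n):
    c=eyes.read_camera(n); return c
def proj(c,P):
    f=240/np.tan(np.radians(c["fov_y"]/2)); K=np.array([[f,0,c["cx"]],[0,f,c["cy"]],[0,0,1.]])
    return cv2.projectPoints(np.asarray(P,float).reshape(-1,1,3),np.array(c["rvec"]),np.array(c["tvec"]),K,None)[0].reshape(-1,2)
def pose(p,P):
    P=np.asarray(P,float); c,s=np.cos(p[2]),np.sin(p[2])
    return np.c_[p[0]+c*P[:,0]-s*P[:,1],p[1]+s*P[:,0]+c*P[:,1],P[:,2]]
E
python3 - <<'E'
from h import *
from rig import eyes
T=eyes.read_camera("top");S=eyes.read_camera("scene")
t=lambda u:np.array(u)/4.2+[330,168]
s=lambda u:(np.array(u)-[399,0])/4.2+[220,230]
L=[[75,70,78],[75,-70,78],[-75,-70,78],[-75,70,78]]
Lt=t([[143,23],[367,118],[265,352],[43,262]])
Ls=s([[628,385],[402,303],[520,103],[755,183]])
# scene: corner at bottom(628,385) = +x, +y ; fit
Ls=s([[628,385],[402,303]]) ; 
def f(p):return np.r_[(proj(T,pose(p,L))-Lt).ravel(),(proj(S,pose(p,L[:2]))-Ls).ravel()]
for g in(0.,.3,-.3,.6):
    q=least_squares(f,[560,-60,g]); print(q.x,q.cost)
    if g==0: best=q
p=best.x;print(np.round(f(p),1))
B=[[-107,30,108],[-107,-30,108],[-62,30,108],[-62,-30,108]]
Bt=t([[62,382],[160,425]]);Bs=s([[732,47],[638,15]])
def h(b):
    return np.r_[(proj(T,pose(b,B[:2]))-Bt).ravel(),(proj(S,pose(b,B[:2]))-Bs).ravel()]
q=least_squares(lambda b:np.r_[h(b),(b[2]-p[2])*100],p);b=q.x
c,sn=np.cos(p[2]),np.sin(p[2]);d=b[:2]-p[:2]
print("bar",b,np.round(h(b),1),"in pan",c*d[0]+sn*d[1],-sn*d[0]+c*d[1],b[2]-p[2])
json.dump(dict(pan=list(p),bar=list(b)),open("est.json","w"))
print("pocket world",pose(b,[[-84.5,0,94]]),np.linalg.norm(p[:2]))
# overlay
im=T["img"].copy()
out=[]
for C,(x0,y0,w,hh) in((T,(330,168,95,105)),(S,(220,230,90,105))):
    im=cv2.resize(C["img"][y0:y0+hh,x0:x0+w],None,fx=4.2,fy=4.2,interpolation=cv2.INTER_CUBIC)
    for P,col in((pose(p,L),(0,255,0)),(pose(b,[B[0],B[1],B[3],B[2]]),(0,0,255)),(pose(b,[[25,30,108],[25,-30,108],[59,-30,108],[59,30,108]]),(255,0,0)),(pose(p,[[-64,34,108],[-64,34,86],[-64,-34,86],[-64,-34,108]]),(255,0,255))):
        u=((proj(C,P)-[x0,y0]+.5)*4.2).astype(int); cv2.polylines(im,[u.reshape(-1,1,2)],True,col,1)
    out.append(im)
cv2.imwrite("pics/ov.png",np.hstack(out))
E
```

```text
[ 6.33097119e+02 -1.01768040e+02 -3.04922365e-01] 12.786434681527995
[ 6.33097119e+02 -1.01768039e+02 -3.04922384e-01] 12.786434681525472
[ 6.33097119e+02 -1.01768039e+02 -3.04922403e-01] 12.78643468152632
[ 6.33097119e+02 -1.01768039e+02 -3.04922376e-01] 12.78643468152609
[-1.3 -1.   0.5 -1.6  1.8  0.3 -1.7 -1.4  0.6 -1.2 -1.2 -3. ]
bar [ 6.03811611e+02 -9.14707886e+01 -3.05640231e-01] [-0.4 -1.2  1.3 -1.   0.5 -1.5  0.5 -1.5] in pan -31.02600671415027 1.0301719782060879 -0.0007178664575715477
pocket world [[523.22780559 -66.04441784  94.        ]] 641.2243722603201
```

View pics/ov.png

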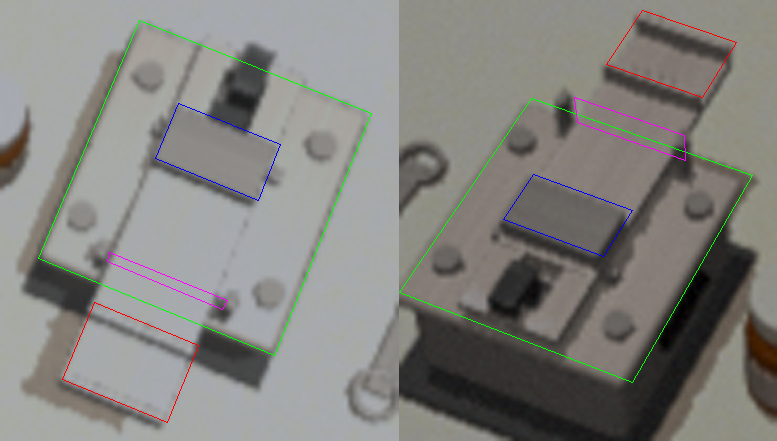

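The overlay fits within about 1 px: green lid, red pocket walls and blue weight all land on their features. I'll shut the gripper and travel at constant height, with tool −x along the pan's +x.

Request:
apply_moves(
  plan=[
    [-0.05, -0.045, 0, 0, 0, -0.0015],
    [-0.107, -0.096, 0, 0, 0, -0.003],
    [-0.164, -0.147, 0, 0, 0, -0.0045],
    [-0.22, -0.198, 0, 0, 0, -0.006],
    [-0.277, -0.249, 0, 0, 0, -0.0075],
    [-0.334, -0.3, 0, 0, 0, -0.009],
    [-0.39, -0.35, 0, 0, 0, -0.0105],
    [-0.447, -0.401, 0, 0, 0, -0.0113],
  ],
  grip=0,
)

```text
time_s: 0.87
position: [336.1, 276.6, 231.3]
orientation: [0.152, 0.988, 0.0, 0.0]
force: [1.4, 1.0, 0.1]
opening: 0.2
```

Request:
apply_moves(
  plan=[
    [-0.057, -0.049, 0, 0, 0, 0],
    [-0.114, -0.098, 0, 0, 0, 0],
    [-0.171, -0.147, 0, 0, 0, 0],
    [-0.228, -0.196, 0, 0, 0, 0],
    [-0.285, -0.245, 0, 0, 0, 0],
    [-0.342, -0.294, 0, 0, 0, 0],
    [-0.39, -0.335, 0, 0, 0, 0],
    [-0.43, -0.37, 0, 0, 0, 0],
  ],
)

```text
time_s: 1.53
position: [486.1, 34.9, 231.2]
orientation: [0.153, 0.988, -0.0, -0.0]
force: [-0.2, 1.5, -0.5]
opening: 0.5
```

```bash
cat >> h.py <<'E'
def inpan(P,p):
    d=np.asarray(P,float)-[p[0],p[1],0]; c,s=np.cos(p[2]),np.sin(p[2])
    return np.array([c*d[0]+s*d[1],-s*d[0]+c*d[1],d[2]])
def st():
    from rig import get_obs
    o=get_obs();e=json.load(open("est.json"));p=e["pan"];Q=R.from_quat(o["orientation"])
    a=inpan(o["position"],p);F=R.from_euler('z',-p[2]).apply(o["force"])
    M=R.from_euler('z',-p[2])*Q
    print("t",round(o["time_s"],2),"tcp pan",a.round(1),"F pan",F.round(1),"toolx in pan",M.apply([1,0,0]).round(3),"tau_w",o["wrist_torque"].round(2))
    return o,Q
E
python3 - <<'E'
from h import *
o,Q=st()
t=[523.2,-66.0,150]
print(Q.inv().apply(np.array(t)-o["position"])/500)
E
```

```text
t 1.53 tcp pan [-181.3   86.2  231.2] F pan [-0.6  1.3 -0.5] toolx in pan [-1.     0.002  0.   ] tau_w [0.03 0.02 0.02]
[-0.13168765 -0.16994707  0.16234441]
```

Request:
apply_moves(
  plan=[
    [-0.03, -0.04, 0.01, 0, 0, 0],
    [-0.065, -0.085, 0.04, 0, 0, 0],
    [-0.1, -0.13, 0.08, 0, 0, 0],
    [-0.125, -0.162, 0.12, 0, 0, 0],
    [-0.1317, -0.17, 0.15, 0, 0, 0],
    [-0.1317, -0.17, 0.165, 0, 0, 0],
    [-0.1317, -0.17, 0.18, 0, 0, 0],
    [-0.1317, -0.17, 0.19, 0, 0, 0],
  ],
)

```text
time_s: 2.2
position: [522.4, -63.2, 136.0]
orientation: [0.152, 0.988, 0.0, -0.0]
force: [-0.6, -0.0, 0.2]
opening: 0.1
```

Run:
```python
from h import *
from rig import eyes
o,Q=st()
out=[]
e=json.load(open("est.json"))
for n,(x0,y0) in(("top",(320,190)),("scene",(235,210))):
    C=eyes.read_camera(n); im=cv2.resize(C["img"][y0:y0+90,x0:x0+90],None,fx=4.4,fy=4.4,interpolation=cv2.INTER_CUBIC)
    u=((proj(C,[o["position"]])-[x0,y0]+.5)*4.4).astype(int)[0]; cv2.circle(im,tuple(map(int,u)),3,(0,255,0),-1)
    # ref lines: pocket inner faces of the walls at z108 in est
    for x in(-102,-67):
        v=((proj(C,pose(e["bar"],[[x,30,108],[x,-30,108]]))-[x0,y0]+.5)*4.4).astype(int); cv2.line(im,tuple(map(int,v[0])),tuple(map(int,v[1])),(0,0,255),1)
    out.append(im)
cv2.imwrite("pics/near.png",np.hstack(out))
```

```text
t 2.2 tcp pan [-117.2    3.6  136. ] F pan [-0.5 -0.2  0.2] toolx in pan [-1. -0.  0.] tau_w [-0.    0.04 -0.05]
```

View pics/near.png

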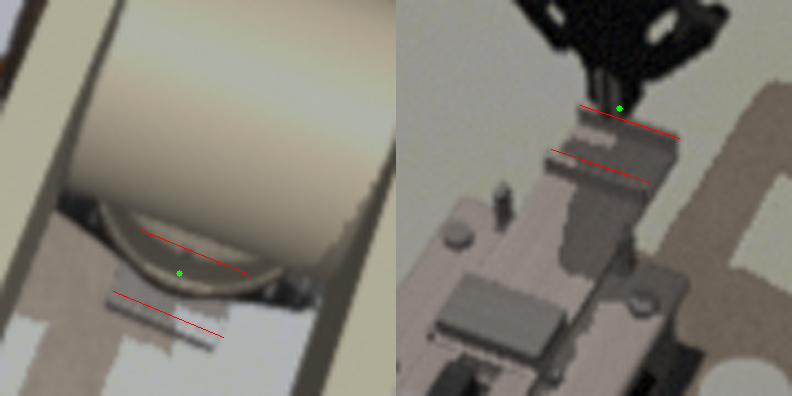

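Finger and pocket show the same small calibration offset in the scene view (finger tip near (608,115), pocket between the walls), so they line up with each other. I'll descend carefully.

Request:
apply_moves(
  plan=[
    [0, 0, 0.015, 0, 0, 0],
    [0, 0, 0.03, 0, 0, 0],
    [0, 0, 0.045, 0, 0, 0],
    [0, 0, 0.05, 0, 0, 0],
    [0, 0, 0.055, 0, 0, 0],
    [0, 0, 0.058, 0, 0, 0],
    [0, 0, 0.06, 0, 0, 0],
    [0, 0, 0.061, 0, 0, 0],
  ],
)

```text
time_s: 2.97
position: [522.6, -63.8, 105.8]
orientation: [0.152, 0.988, -0.0, 0.0]
force: [0.7, -0.0, 0.3]
opening: 0.2
```

```bash
python3 -c "
from h import *
st()"
```

```text
t 2.97 tcp pan [-116.8    3.1  105.8] F pan [0.7 0.2 0.3] toolx in pan [-1.  0. -0.] tau_w [-0.03 -0.03  0.  ]
```

Request:
apply_moves(
  plan=[
    [0, 0, 0.002, 0, 0, 0],
    [0, -0.001, 0.004, 0, 0, 0],
    [0, -0.002, 0.006, 0, 0, 0],
    [0, -0.003, 0.008, 0, 0, 0],
    [0, -0.004, 0.01, 0, 0, 0],
    [0, -0.004, 0.012, 0, 0, 0],
    [0, -0.004, 0.013, 0, 0, 0],
    [0, -0.004, 0.014, 0, 0, 0],
  ],
)

```text
time_s: 3.63
position: [521.9, -65.6, 98.8]
orientation: [0.152, 0.988, -0.0, -0.0]
force: [0.4, -0.3, 0.5]
opening: 0.1
```

```bash
python3 -c "
from h import *
st()"
```

```text
t 3.63 tcp pan [-116.9    1.1   98.8] F pan [ 0.5 -0.2  0.5] toolx in pan [-1.  0.  0.] tau_w [ 0.02  0.03 -0.02]
```

In the pocket without contact. Now push +x.

Request:
apply_moves(
  plan=[
    [-0.002, 0, 0, 0, 0, 0],
    [-0.004, 0, 0, 0, 0, 0],
    [-0.006, 0, 0, 0, 0, 0],
    [-0.008, 0, 0, 0, 0, 0],
    [-0.01, 0, 0, 0, 0, 0],
    [-0.012, 0, 0, 0, 0, 0],
    [-0.014, 0, 0, 0, 0, 0],
    [-0.016, 0, 0, 0, 0, 0],
  ],
)

```text
time_s: 4.3
position: [529.6, -68.0, 98.8]
orientation: [0.152, 0.988, -0.0, -0.0]
force: [-3.3, 1.2, 0.4]
opening: 0.2
```

Request:
apply_moves(
  plan=[
    [-0.002, 0, 0, 0, 0, 0],
    [-0.004, 0, 0, 0, 0, 0],
    [-0.006, 0, 0, 0, 0, 0],
    [-0.008, 0, 0, 0, 0, 0],
  ],
)

```text
time_s: 4.63
position: [533.4, -69.3, 98.8]
orientation: [0.152, 0.988, -0.0, -0.0]
force: [-3.0, 0.5, 1.8]
opening: -0.1
```

```bash
python3 -c "
from h import *
st()"
```

```text
t 4.63 tcp pan [-104.9    1.1   98.8] F pan [-3.  -0.4  1.8] toolx in pan [-1.  0.  0.] tau_w [ 0.09  0.34 -0.01]
```

Request:
apply_moves(
  plan=[
    [-0.002, 0, 0, 0, 0, 0],
    [-0.004, 0, 0, 0, 0, 0],
    [-0.006, 0, 0, 0, 0, 0],
  ],
)

```text
time_s: 4.88
position: [536.3, -70.2, 98.8]
orientation: [0.152, 0.988, -0.0, -0.0]
force: [-1.3, 1.4, 0.2]
opening: -0.2
```

Request:
apply_moves(
  plan=[
    [-0.001, 0, 0, 0, 0, 0],
    [-0.002, 0, 0, 0, 0, 0],
    [-0.003, 0, 0, 0, 0, 0],
    [-0.004, 0, 0, 0, 0, 0],
  ],
)

```text
time_s: 5.22
position: [538.2, -70.7, 98.8]
orientation: [0.152, 0.988, -0.0, -0.0]
force: [-1.6, 0.9, 0.1]
opening: 0.0
```

Request:
apply_moves(
  plan=[
    [-0.001, 0, 0, 0, 0, 0],
    [-0.002, 0, 0, 0, 0, 0],
    [-0.003, 0, 0, 0, 0, 0],
    [-0.004, 0, 0, 0, 0, 0],
  ],
)

```text
time_s: 5.55
position: [540.1, -71.4, 98.8]
orientation: [0.152, 0.988, -0.0, 0.0]
force: [-1.4, 0.9, 0.6]
opening: -0.1
```

Request:
apply_moves(
  plan=[
    [-0.001, 0, 0, 0, 0, 0],
    [-0.002, 0, 0, 0, 0, 0],
    [-0.003, 0, 0, 0, 0, 0],
    [-0.004, 0, 0, 0, 0, 0],
  ],
)

```text
time_s: 5.88
position: [542.0, -72.0, 98.8]
orientation: [0.152, 0.988, -0.0, -0.0]
force: [-2.0, 1.2, 0.7]
opening: -0.1
```

Request:
apply_moves(
  plan=[
    [-0.001, 0, 0, 0, 0, 0],
    [-0.002, 0, 0, 0, 0, 0],
    [-0.003, 0, 0, 0, 0, 0],
    [-0.004, 0, 0, 0, 0, 0],
  ],
)

```text
time_s: 6.22
position: [543.9, -72.6, 98.8]
orientation: [0.152, 0.988, -0.0, -0.0]
force: [-1.5, 1.0, 0.7]
opening: 0.2
```

Request:
apply_moves(
  plan=[
    [-0.001, 0, 0, 0, 0, 0],
    [-0.002, 0, 0, 0, 0, 0],
    [-0.003, 0, 0, 0, 0, 0],
    [-0.004, 0, 0, 0, 0, 0],
  ],
)

```text
time_s: 6.55
position: [544.9, -72.9, 98.7]
orientation: [0.152, 0.988, 0.0, -0.001]
force: [-14.3, 3.8, 7.3]
opening: 0.2
```

The stop is felt (14 N). I'll ease off, centre in the pocket and tilt the tool to match the tipped bar.

Request:
apply_moves(
  plan=[
    [0.004, 0, -0.001, 0, 0, 0],
    [0.008, 0, -0.002, 0, 0, 0],
    [0.012, 0, -0.002, 0, -0.02, 0],
    [0.014, 0, -0.002, 0, -0.04, 0],
    [0.015, 0, -0.002, 0, -0.06, 0],
    [0.015, 0, -0.002, 0, -0.08, 0],
    [0.015, 0, -0.002, 0, -0.1, 0],
    [0.015, 0, -0.002, 0, -0.1, 0],
  ],
)

```text
time_s: 7.22
position: [537.5, -70.4, 99.6]
orientation: [0.15, 0.976, -0.024, 0.156]
force: [0.2, -0.1, -0.0]
opening: -0.1
```

Run:
```python
from h import *
from rig import eyes
o,Q=st()
out=[]
for n,(x0,y0) in(("top",(330,165)),("scene",(215,225))):
    C=eyes.read_camera(n); im=cv2.resize(C["img"][y0:y0+105,x0:x0+95],None,fx=4.2,fy=4.2,interpolation=cv2.INTER_CUBIC); out.append(im)
cv2.imwrite("pics/press.png",np.hstack(out))
# tool-frame units for pan moves
p=json.load(open("est.json"))["pan"]
A=Q.inv()*R.from_euler('z',p[2])
print("1mm down",A.apply([0,0,-1])/500,"1mm -x",A.apply([-1,0,0])/500)
```

```text
t 7.22 tcp pan [-100.6    1.2   99.6] F pan [ 0.2 -0.  -0. ] toolx in pan [-0.95   0.    -0.312] tau_w [0.   0.13 0.01]
1mm down [6.23827206e-04 2.01570156e-07 1.90022093e-03] 1mm -x [ 1.90022094e-03 -1.37844648e-07 -6.23827195e-04]
```

View pics/press.png

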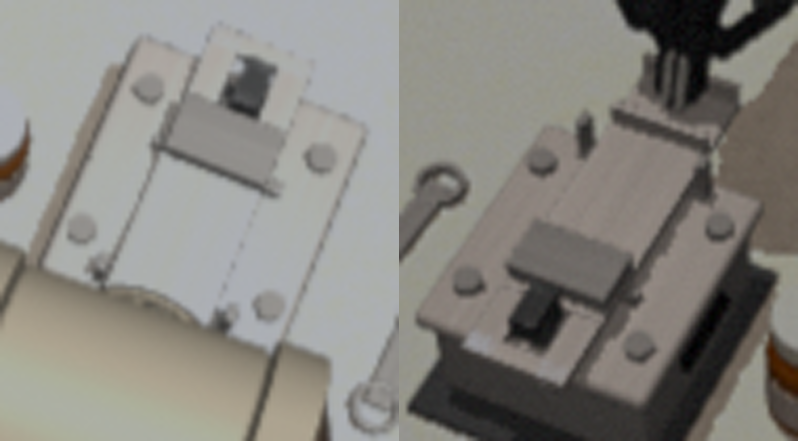

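The bar's window edge is up against the post (top view post about (250,85), weight just before it), and the fingers stand in the pocket. Now press down.

Request:
apply_moves(
  plan=[
    [0.0006, 0, 0.0019, 0, 0, 0],
    [0.0012, 0, 0.0038, 0, 0, 0],
    [0.0016, 0, 0.0048, 0, 0, 0],
    [0.0019, 0, 0.0057, 0, 0, 0],
    [0.0022, 0, 0.0067, 0, 0, 0],
    [0.0025, 0, 0.0076, 0, 0, 0],
    [0.0025, 0, 0.0076, 0, 0, 0],
  ],
)

```text
time_s: 7.9
position: [538.9, -71.0, 96.1]
orientation: [0.15, 0.976, -0.024, 0.155]
force: [-2.5, -0.4, 5.6]
opening: 0.0
```

Request:
apply_moves(
  plan=[
    [0.0006, 0, 0.0019, 0, 0, 0],
    [0.0012, 0, 0.0038, 0, 0, 0],
    [0.0019, 0, 0.0057, 0, 0, 0],
    [0.0025, 0, 0.0076, 0, 0, 0],
    [0.0025, 0, 0.0076, 0, 0, 0],
  ],
)

```text
time_s: 8.32
position: [538.4, -70.8, 91.9]
orientation: [0.15, 0.976, -0.024, 0.154]
force: [-4.6, 1.3, 8.3]
opening: -0.5
```

```bash
python3 -c "
from h import *
st()"
```

```text
t 8.32 tcp pan [-99.6   1.1  91.9] F pan [-4.8 -0.2  8.3] toolx in pan [-0.951  0.    -0.309] tau_w [ 0.13  0.69 -0.05]
```

Request:
apply_moves(
  plan=[
    [0.0006, 0, 0.0019, 0, 0, 0],
    [0.0012, 0, 0.0038, 0, 0, 0],
    [0.0019, 0, 0.0057, 0, 0, 0],
    [0.0025, 0, 0.0076, 0, 0, 0],
    [0.0025, 0, 0.0076, 0, 0, 0],
  ],
)

```text
time_s: 8.73
position: [538.3, -70.8, 87.7]
orientation: [0.15, 0.976, -0.024, 0.154]
force: [-5.4, 0.7, 6.5]
opening: -0.1
```

```bash
python3 -c "
from h import *
st()"
```

```text
t 8.73 tcp pan [-99.7   1.1  87.7] F pan [-5.3 -1.   6.5] toolx in pan [-0.951  0.    -0.308] tau_w [ 0.14  0.82 -0.04]
```

Request:
apply_moves(
  plan=[
    [0.0006, 0, 0.0019, 0, 0, 0],
    [0.0012, 0, 0.0038, 0, 0, 0],
    [0.0019, 0, 0.0057, 0, 0, 0],
    [0.0025, 0, 0.0076, 0, 0, 0],
    [0.0025, 0, 0.0076, 0, 0, 0],
  ],
)

```text
time_s: 9.15
position: [538.5, -70.8, 83.9]
orientation: [0.15, 0.976, -0.024, 0.154]
force: [-4.4, 0.4, 6.0]
opening: -0.2
```

Run:
```python
from h import *
from rig import eyes
o,Q=st()
out=[]
for n,(x0,y0) in(("top",(330,165)),("scene",(215,210))):
    C=eyes.read_camera(n); im=cv2.resize(C["img"][y0:y0+110,x0:x0+95],None,fx=4.2,fy=4.2,interpolation=cv2.INTER_CUBIC); out.append(im)
cv2.imwrite("pics/tip.png",np.hstack(out))
```

```text
t 9.15 tcp pan [-99.5   1.1  83.9] F pan [-4.3 -0.9  6. ] toolx in pan [-0.951  0.    -0.309] tau_w [ 0.18  0.64 -0.02]
```

View pics/tip.png

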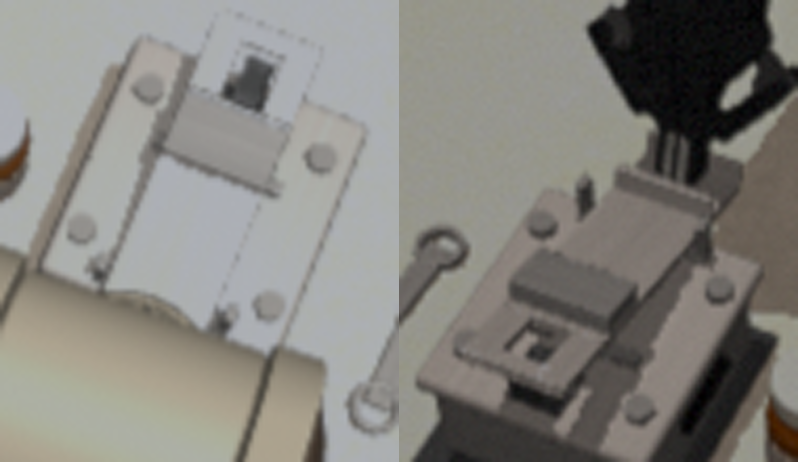

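Nose is up and above the barb (scene view: rung at about (520,370), hook visible inside the window). Press a bit more, then drag along the tool's own x, which lies along the bar.

Request:
apply_moves(
  plan=[
    [0.0006, 0, 0.0019, 0, 0, 0],
    [0.0012, 0, 0.0038, 0, 0, 0],
    [0.0012, 0, 0.0038, 0, 0, 0],
    [0.0032, 0, 0.0038, 0, 0, 0],
    [0.0062, 0, 0.0038, 0, 0, 0],
    [0.0092, 0, 0.0038, 0, 0, 0],
    [0.0122, 0, 0.0038, 0, 0, 0],
    [0.0152, 0, 0.0038, 0, 0, 0],
  ],
)

```text
time_s: 9.92
position: [533.1, -69.2, 80.6]
orientation: [0.15, 0.976, -0.024, 0.156]
force: [1.6, 0.0, 7.5]
opening: 0.0
```

```bash
python3 -c "
from h import *
st()"
```

```text
t 9.92 tcp pan [-105.2    1.1   80.6] F pan [1.5 0.5 7.5] toolx in pan [-0.95   0.    -0.311] tau_w [-0.14 -0.46  0.01]
```

Request:
apply_moves(
  plan=[
    [0.004, 0, 0, 0, 0, 0],
    [0.008, 0, 0, 0, 0, 0],
    [0.012, 0, 0, 0, 0, 0],
    [0.016, 0, 0, 0, 0, 0],
    [0.02, 0, 0, 0, 0, 0],
    [0.024, 0, 0, 0, 0, 0],
    [0.028, 0, 0, 0, 0, 0],
  ],
)

```text
time_s: 10.5
position: [520.0, -65.0, 75.9]
orientation: [0.15, 0.976, -0.024, 0.155]
force: [2.0, 0.5, 4.9]
opening: -0.3
```

```bash
python3 -c "
from h import *
st()"
```

```text
t 10.5 tcp pan [-118.9    1.1   75.9] F pan [1.8 1.  4.9] toolx in pan [-0.951  0.    -0.31 ] tau_w [-0.05 -0.32  0.  ]
```

Request:
apply_moves(
  plan=[
    [0.004, 0, 0, 0, 0, 0],
    [0.008, 0, 0, 0, 0, 0],
    [0.012, 0, 0, 0, 0, 0],
    [0.016, 0, 0, 0, 0, 0],
    [0.02, 0, 0, 0, 0, 0],
    [0.024, 0, 0, 0, 0, 0],
    [0.028, 0, 0, 0, 0, 0],
  ],
)

```text
time_s: 11.08
position: [506.5, -60.8, 70.8]
orientation: [0.15, 0.976, -0.024, 0.154]
force: [0.5, -0.3, 2.6]
opening: 0.1
```

Run:
```python
from h import *
from rig import eyes
o,Q=st()
out=[]
for n,(x0,y0) in(("top",(330,165)),("scene",(215,210))):
    C=eyes.read_camera(n); im=cv2.resize(C["img"][y0:y0+110,x0:x0+95],None,fx=4.2,fy=4.2,interpolation=cv2.INTER_CUBIC); out.append(im)
cv2.imwrite("pics/drag.png",np.hstack(out))
```

```text
t 11.08 tcp pan [-133.     1.1   70.8] F pan [ 0.5 -0.1  2.6] toolx in pan [-0.951  0.    -0.309] tau_w [-0.04 -0.09 -0.02]
```

View pics/drag.png

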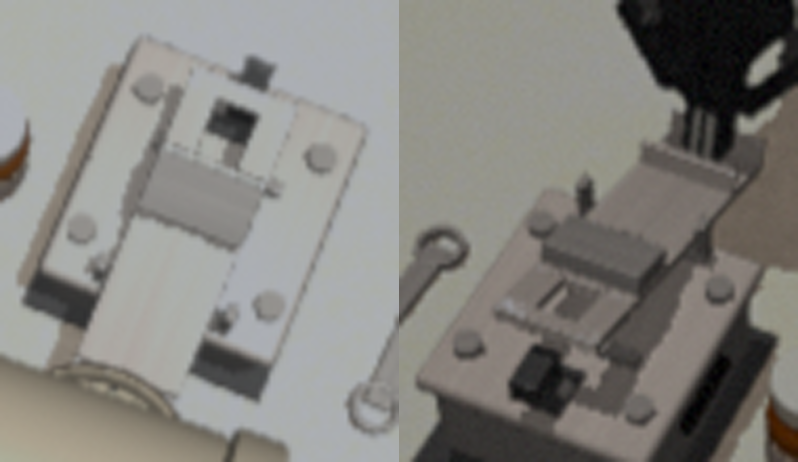

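Bar follows; the rung is above the hook's post and clearing it. Continue.

Request:
apply_moves(
  plan=[
    [0.004, 0, 0, 0, 0, 0],
    [0.008, 0, 0, 0, 0, 0],
    [0.012, 0, 0, 0, 0, 0],
    [0.016, 0, 0, 0, 0, 0],
    [0.02, 0, 0, 0, 0, 0],
    [0.024, 0, 0, 0, 0, 0],
    [0.028, 0, 0, 0, 0, 0],
  ],
)

```text
time_s: 11.77
position: [493.9, -56.8, 66.6]
orientation: [0.15, 0.976, -0.024, 0.155]
force: [1.3, -0.4, 1.6]
opening: 0.1
```

```bash
python3 -c "
from h import *
st()"
```

```text
t 11.77 tcp pan [-146.3    1.1   66.6] F pan [1.4 0.  1.6] toolx in pan [-0.951  0.    -0.309] tau_w [-0.04 -0.1  -0.02]
```

Request:
apply_moves(
  plan=[
    [0.003, 0, 0, 0, 0, 0],
    [0.006, 0, 0, 0, 0, 0],
    [0.009, 0, 0, 0, 0, 0],
    [0.012, 0, 0, 0, 0, 0],
    [0.015, 0, 0, 0, 0, 0],
    [0.018, 0, 0, 0, 0, 0],
    [0.021, 0, 0, 0, 0, 0],
    [0.024, 0, 0, 0, 0, 0],
  ],
)

```text
time_s: 12.43
position: [483.1, -53.4, 62.9]
orientation: [0.15, 0.976, -0.024, 0.155]
force: [0.8, 0.0, 1.2]
opening: 0.0
```

```bash
python3 -c "
from h import *
st()"
```

```text
t 12.43 tcp pan [-157.6    1.1   62.9] F pan [0.7 0.3 1.2] toolx in pan [-0.951  0.    -0.309] tau_w [-0.05 -0.05  0.04]
```

Request:
apply_moves(
  plan=[
    [0.0015, 0, 0, 0, 0, 0],
    [0.003, 0, 0, 0, 0, 0],
    [0.0045, 0, 0, 0, 0, 0],
    [0.006, 0, 0, 0, 0, 0],
    [0.0075, 0, 0, 0, 0, 0],
    [0.009, 0, 0, 0, 0, 0],
    [0.0105, 0, 0, 0, 0, 0],
    [0.012, 0, 0, 0, 0, 0],
  ],
)

```text
time_s: 13.1
position: [477.7, -51.7, 61.1]
orientation: [0.15, 0.976, -0.024, 0.155]
force: [0.5, -1.1, 0.2]
opening: 0.0
```

Run:
```python
from h import *
from rig import eyes
o,Q=st()
out=[]
for n,(x0,y0) in(("top",(325,175)),("scene",(225,195))):
    C=eyes.read_camera(n); im=cv2.resize(C["img"][y0:y0+110,x0:x0+95],None,fx=4.2,fy=4.2,interpolation=cv2.INTER_CUBIC); out.append(im)
cv2.imwrite("pics/drag2.png",np.hstack(out))
```

```text
t 13.1 tcp pan [-163.2    1.1   61.1] F pan [ 0.8 -0.9  0.2] toolx in pan [-0.951  0.    -0.309] tau_w [ 0.02 -0.01 -0.02]
```

View pics/drag2.png

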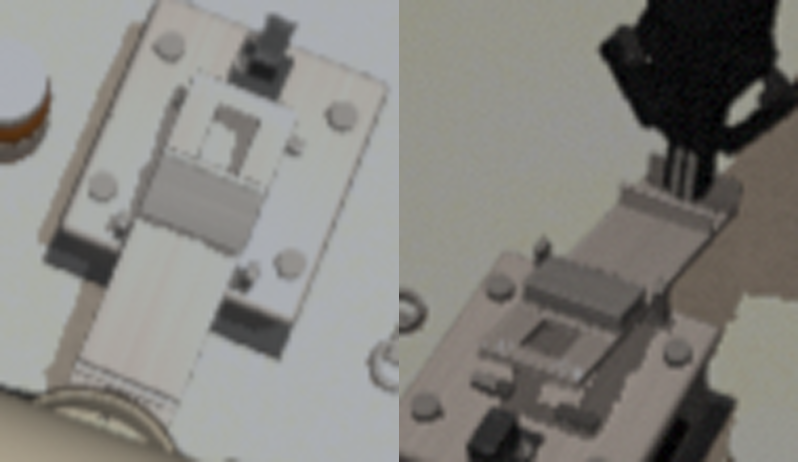

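The rung is well off the hook and the press force is small. I'll lower the nose part-way by turning the tool with the bar about the ridge.

Request:
apply_moves(
  plan=[
    [-0.0003, 0, -0.0032, 0, 0.005, 0],
    [-0.0007, 0, -0.0063, 0, 0.01, 0],
    [-0.0011, 0, -0.0095, 0, 0.015, 0],
    [-0.0015, 0, -0.0127, 0, 0.02, 0],
    [-0.002, 0, -0.0158, 0, 0.025, 0],
    [-0.0024, 0, -0.019, 0, 0.03, 0],
    [-0.0028, 0, -0.0222, 0, 0.035, 0],
    [-0.0033, 0, -0.0253, 0, 0.04, 0],
  ],
)

```text
time_s: 13.87
position: [475.7, -51.1, 73.9]
orientation: [0.151, 0.984, -0.014, 0.092]
force: [0.6, -0.3, 1.2]
opening: -0.3
```

Run:
```python
from h import *
from rig import eyes
o,Q=st()
out=[]
for n,(x0,y0) in(("top",(325,175)),("scene",(225,195))):
    C=eyes.read_camera(n); im=cv2.resize(C["img"][y0:y0+110,x0:x0+95],None,fx=4.2,fy=4.2,interpolation=cv2.INTER_CUBIC); out.append(im)
cv2.imwrite("pics/low.png",np.hstack(out))
p=json.load(open("est.json"))["pan"]
A=Q.inv()*R.from_euler('z',p[2]); print("1mm up",A.apply([0,0,1])/500,"1mm -x",A.apply([-1,0,0])/500)
```

```text
t 13.87 tcp pan [-165.4    1.1   73.9] F pan [ 0.7 -0.2  1.2] toolx in pan [-0.983  0.    -0.186] tau_w [ 0.01 -0.01 -0.03]
1mm up [-3.72113860e-04 -2.28136117e-07 -1.96507792e-03] 1mm -x [ 1.96507782e-03 -7.23337947e-07 -3.72113757e-04]
```

View pics/low.png

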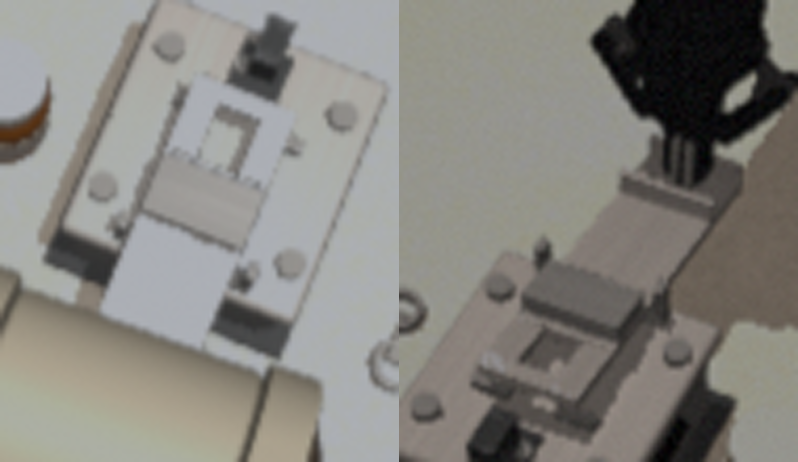

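Request:
apply_moves(
  plan=[
    [0.0015, 0, 0, 0, 0, 0],
    [0.003, 0, 0, 0, 0, 0],
    [0.0045, 0, 0, 0, 0, 0],
    [0.006, 0, 0, 0, 0, 0],
    [0.0075, 0, 0, 0, 0, 0],
    [0.009, 0, 0, 0, 0, 0],
    [0.0105, 0, 0, 0, 0, 0],
  ],
)

```text
time_s: 14.55
position: [470.6, -49.4, 72.7]
orientation: [0.151, 0.984, -0.014, 0.093]
force: [1.4, -0.8, 1.1]
opening: 0.4
```

```bash
python3 -c "
from h import *
st()"
```

```text
t 14.55 tcp pan [-170.8    1.1   72.7] F pan [ 1.6 -0.4  1.1] toolx in pan [-0.982  0.    -0.187] tau_w [-0.06 -0.12 -0.04]
```

Request:
apply_moves(
  plan=[
    [0.001, 0, 0, 0, 0, 0],
    [0.002, 0, 0, 0, 0, 0],
    [0.003, 0, 0, 0, 0, 0],
    [0.004, 0, 0, 0, 0, 0],
  ],
)

```text
time_s: 14.88
position: [468.8, -48.9, 72.3]
orientation: [0.151, 0.984, -0.014, 0.093]
force: [1.1, -0.3, -0.3]
opening: -0.2
```

```bash
python3 -c "
from h import *
st()"
```

```text
t 14.88 tcp pan [-172.6    1.1   72.3] F pan [ 1.1 -0.  -0.3] toolx in pan [-0.982  0.    -0.187] tau_w [-0.02 -0.14 -0.01]
```

Request:
apply_moves(
  plan=[
    [-0.0003, 0, -0.0027, 0, 0.004, 0],
    [-0.0006, 0, -0.0054, 0, 0.008, 0],
    [-0.0009, 0, -0.0081, 0, 0.012, 0],
    [-0.0012, 0, -0.0108, 0, 0.016, 0],
    [-0.0015, 0, -0.0135, 0, 0.02, 0],
    [-0.0018, 0, -0.0162, 0, 0.024, 0],
    [-0.0021, 0, -0.0189, 0, 0.028, 0],
    [-0.0024, 0, -0.0216, 0, 0.032, 0],
  ],
)

```text
time_s: 15.55
position: [468.0, -48.6, 83.3]
orientation: [0.152, 0.987, -0.007, 0.043]
force: [-0.1, 0.4, 1.0]
opening: -0.3
```

```bash
python3 -c "
from h import *
st()"
```

```text
t 15.55 tcp pan [-173.4    1.1   83.3] F pan [-0.2  0.3  1. ] toolx in pan [-0.996  0.    -0.087] tau_w [ 0.02 -0.04 -0.01]
```

Drag on along tool x, slowly, to feel the stop.

Request:
apply_moves(
  plan=[
    [0.001, 0, 0, 0, 0, 0],
    [0.002, 0, 0, 0, 0, 0],
    [0.003, 0, 0, 0, 0, 0],
    [0.004, 0, 0, 0, 0, 0],
  ],
)

```text
time_s: 15.88
position: [467.3, -48.5, 83.6]
orientation: [0.152, 0.987, -0.007, 0.045]
force: [13.0, -5.0, -0.9]
opening: 0.3
```

```bash
python3 -c "
from h import *
st()"
```

```text
t 15.88 tcp pan [-174.1    1.1   83.6] F pan [13.9 -0.9 -0.9] toolx in pan [-0.996  0.001 -0.092] tau_w [-0.67 -2.12 -0.03]
```

The stop is felt (14 N). I'll ease off and let the nose down slowly.

Request:
apply_moves(
  plan=[
    [-0.002, 0, 0, 0, 0, 0],
    [-0.004, 0, 0, 0, 0, 0],
    [-0.0045, 0, -0.002, 0, 0.003, 0],
    [-0.0048, 0, -0.004, 0, 0.006, 0],
    [-0.005, 0, -0.006, 0, 0.009, 0],
    [-0.0052, 0, -0.008, 0, 0.012, 0],
    [-0.0054, 0, -0.01, 0, 0.015, 0],
    [-0.0056, 0, -0.012, 0, 0.018, 0],
  ],
)

```text
time_s: 16.55
position: [468.2, -48.7, 89.2]
orientation: [0.152, 0.988, -0.002, 0.015]
force: [-1.4, 0.6, 0.2]
opening: -0.1
```

```bash
python3 -c "
from h import *
st()"
```

```text
t 16.55 tcp pan [-173.2    1.1   89.2] F pan [-1.5  0.1  0.2] toolx in pan [-1.    0.   -0.03] tau_w [ 0.03 -0.   -0.01]
```

Request:
apply_moves(
  plan=[
    [0, 0, -0.0015, 0, 0.002, 0],
    [0, 0, -0.003, 0, 0.004, 0],
    [0, 0, -0.0045, 0, 0.006, 0],
    [0, 0, -0.006, 0, 0.008, 0],
    [0, 0, -0.0075, 0, 0.009, 0],
    [0, 0, -0.009, 0, 0.01, 0],
    [0, 0, -0.0105, 0, 0.01, 0],
    [0, 0, -0.012, 0, 0.01, 0],
  ],
)

```text
time_s: 17.22
position: [468.5, -48.8, 95.3]
orientation: [0.152, 0.988, -0.0, 0.001]
force: [6.0, -2.5, -2.3]
opening: 0.1
```

Run:
```python
from h import *
from rig import eyes
o,Q=st()
out=[]
for n,(x0,y0) in(("top",(325,175)),("scene",(225,195))):
    C=eyes.read_camera(n); im=cv2.resize(C["img"][y0:y0+110,x0:x0+95],None,fx=4.2,fy=4.2,interpolation=cv2.INTER_CUBIC); out.append(im)
cv2.imwrite("pics/flat.png",np.hstack(out))
```

```text
t 17.22 tcp pan [-172.9    1.1   95.3] F pan [ 6.5 -0.6 -2.3] toolx in pan [-1.     0.    -0.001] tau_w [-0.32 -1.04 -0.01]
```

View pics/flat.png

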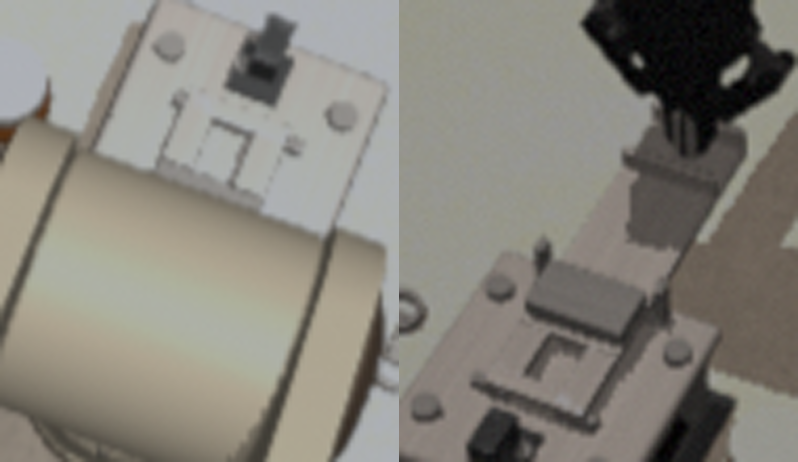

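Bar looks level, but the finger still pulls on the tail wall (6.5 N). Move to the pocket's middle, then rise.

Request:
apply_moves(
  plan=[
    [-0.002, 0, 0, 0, 0, 0],
    [-0.004, 0, 0, 0, 0, 0],
    [-0.006, 0, 0, 0, 0, 0],
    [-0.008, 0, 0, 0, 0, 0],
    [-0.01, 0, -0.001, 0, 0, 0],
    [-0.011, 0, -0.002, 0, 0, 0],
    [-0.011, 0, -0.003, 0, 0, 0],
    [-0.011, 0, -0.003, 0, 0, 0],
  ],
)

```text
time_s: 17.98
position: [473.3, -50.3, 96.8]
orientation: [0.152, 0.988, -0.0, -0.0]
force: [0.1, 0.4, -0.2]
opening: -0.0
```

```bash
python3 -c "
from h import *
st()"
```

```text
t 17.98 tcp pan [-167.9    1.1   96.8] F pan [-0.1  0.4 -0.2] toolx in pan [-1.  0. -0.] tau_w [ 0.05 -0.03  0.01]
```

Free of contact. Rise and move away back, then check.

Request:
apply_moves(
  plan=[
    [0, 0, -0.006, 0, 0, 0],
    [0, 0, -0.015, 0, 0, 0],
    [0, 0, -0.03, 0, 0, 0],
    [0, 0, -0.06, 0, 0, 0],
    [0.0, 0, -0.12, 0, 0, 0],
    [0.04, 0, -0.19, 0, 0, 0],
    [0.1, 0, -0.26, 0, 0, 0],
    [0.16, 0, -0.3, 0, 0, 0],
  ],
)

```text
time_s: 18.65
position: [396.7, -26.2, 249.7]
orientation: [0.152, 0.988, -0.0, 0.001]
force: [1.4, -0.0, 1.4]
opening: 0.3
```

Request:
apply_moves(
  plan=[
    [0.0, 0.07, 0, 0, 0, 0],
    [0.0, 0.15, 0, 0, 0, 0],
    [0, 0.23, 0, 0, 0, 0],
    [0, 0.31, 0, 0, 0, 0],
    [0, 0.38, 0, 0, 0, 0],
    [0, 0.43, 0, 0, 0, 0],
    [0, 0.44, 0, 0, 0, 0],
    [0, 0.44, 0, 0, 0, 0],
  ],
)

```text
time_s: 19.32
position: [463.1, 184.9, 246.9]
orientation: [0.151, 0.989, -0.0, -0.0]
force: [-0.3, -0.9, -0.2]
opening: 0.1
```

Run:
```python
from h import *
from rig import eyes
o,Q=st()
out=[]
p=json.load(open("est.json"))["pan"]; b=pose(p,[[-83,0,0]])[0]; b[2]=p[2]
for n,(x0,y0) in(("top",(320,168)),("scene",(225,190))):
    C=eyes.read_camera(n); im=cv2.resize(C["img"][y0:y0+125,x0:x0+95],None,fx=4.2,fy=4.2,interpolation=cv2.INTER_CUBIC)
    for P,col in((pose(p,[[75,70,78],[75,-70,78],[-75,-70,78],[-75,70,78]]),(0,255,0)),(pose(b,[[-107,30,108],[-107,-30,108],[-62,-30,108],[-62,30,108]]),(0,0,255)),(pose(b,[[107,30,94],[107,-30,94],[59,-30,94],[59,30,94]]),(255,0,0))):
        u=((proj(C,P)-[x0,y0]+.5)*4.2).astype(int); cv2.polylines(im,[u.reshape(-1,1,2)],True,col,1)
    out.append(im)
cv2.imwrite("pics/end.png",np.hstack(out))
```

```text
t 19.32 tcp pan [-248.2  222.4  246.9] F pan [-0.  -1.  -0.2] toolx in pan [-1.    -0.002  0.   ] tau_w [-0.04  0.07 -0.03]
```

View pics/end.png

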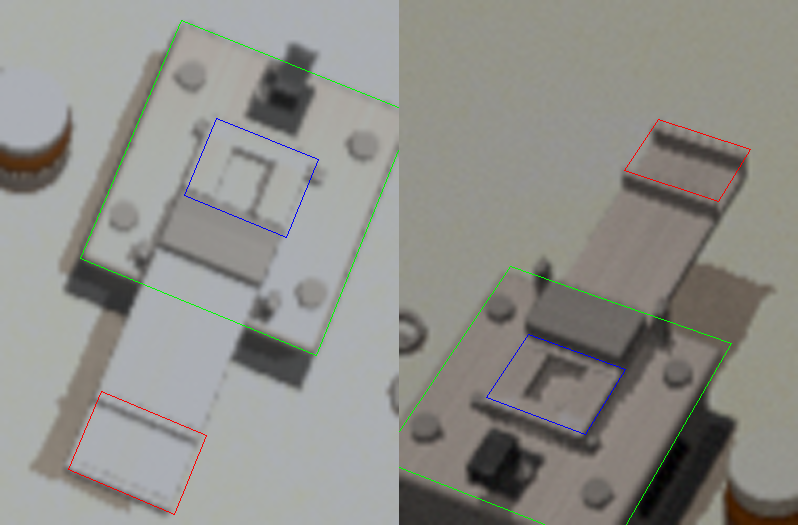

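The outline for "bar at its stop, level" (origin at −83 mm) lies on the bar with the same ~1 px offset as the lid outline. The rung is clear of the hook and the bar is flat. The jar and wrench look unmoved, so I'm handing in.

```bash
python3 -c "
from rig import r
print(r.job_done())"
```

```text
the job is handed in; nothing more can be done
None
```

The bar is off the hook, drawn back to its stop and lying flat on the lid ridges. I handed the job in after about 19 s of robot time; no verdict was reported.

- **Motion:** I pushed the bar until it met the post, felt at about 14 N. I then pressed the tail down with at most about 8 N of vertical force until the nose stood above the barb. I drew the bar back along its own tilt and lowered the nose in stages. The lug met the front ridge at about 14 N, and the rest of the letting-down followed.
- **Last checks:** The final picture shows the rung clear of the hook. The outline for "at the stop, level" matches the bar within about 1 px (about 2 mm), the same offset as the lid outline. The force on the tool was about zero, with the gripper well away. The jar and wrench look unmoved, and I did not check the other bystanders again.
- **Disagreement:** During the final letting-down the finger still pulled on the tail wall with about 6.5 N, against the stop. I eased this off before rising. The highest force I read was about 15 N, well under the 28 N limit, but I read forces only at the end of each move, so a brief peak in between is not ruled out.

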